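# Fit the strainer and cone to the citrus press

### The arm

A 6-joint arm with a two-finger parallel gripper is mounted at the origin on a cart in front of the work surface, level with it; the furniture and walls round the work are solid. World frame = base frame: x ahead of the robot, y to its left, z up, the work surface at z = 0. Lengths are in m, angles in degrees, forces in N, time in s.
With the tool pointing down it reaches from about 0.4 to 0.825 m from the base axis. Payload 7 kg.
Tool frame: the origin (TCP) lies between the finger pads, 19 mm behind the fingertips; this is the grasp point; z points along the fingers, y is the line along which they close (so a half turn about z gives the same grasp; the last joint's range is limited). The gripper opens to 88 mm and grips with 3 to 60 N. Pads are 19 mm wide; open, the fingers measure 130 mm over their backs; the gripper's body (78 mm by 193 mm) begins 47 mm behind the grasp point.
Start: joints at [-52.019, 20.546, 0.682, 0, -70.136, -16.507], TCP at [0.247, -0.628, 0.245] pointing down, gripper open.
Joint ranges: [-176.03, 176.03], [-82.01, 121.73], [-58.28, 71.71], [-173.87, 95.51], [-174.79, -0.11], [-173.66, 173.66]. Speed limits (degrees/s): [136.94, 136.94, 172.46, 180, 180, 180].

### API

Orientations are given as [roll, pitch, yaw] about the fixed x, y, z axes, in that order (R = Rz(yaw) Ry(pitch) Rx(roll)).
In Python, from plant import r, capture, get_state gives the robot as it stands (r), with the cameras as plain functions and the readings as plain functions.
- The arm moves only by the shell command python3 drive.py [OPENING] [FORCE], which reads ROWS from standard input. ROWS is a JSON list of rows, 1 to 12 of them, each written [[dx, dy, dz], [rx, ry, rz]]: dx, dy, dz in fractions of the full range, 1 being 1 m, then a rotation vector rx, ry, rz in fractions of the full range, 1 being 120 degrees; each row is the pose to reach, as a shift and turn from the pose commanded when the command began, along the tool's axes at that moment; what a row does not reach only later rows make up. A row lasts 1/12 s, in which the tool goes at most 0.0417 m and 7.16 degrees, less where a joint would pass 70% of its speed; a pose out of reach is approached as far as the arm can. OPENING is the finger opening in m, set as the command begins (- or left out keeps the last). The fingers move at their own pace and stop on an object; FORCE is the grip in N (left out, the last holds). Time passes only in rows, so rows that do not move let the fingers close. It prints the time, the measured TCP pose, the force, the opening and the grip force at its end. No shift or turn number may pass 1 either way. Input that does not fit is refused with a message, and nothing moves.
- get_state(): the state, without advancing time (a new reading comes with each control period).
- capture(name): name is "side" or "top"; returns a dict with "frame" (384x512x3 uint8, red, green, blue), "z_map" (384x512 float32, m along the optical axis (not along the pixel's ray), 0 where there is no reading), "fx", "fy", "cx", "cy" (pixels), "cam_to_world" (4x4, takes a point from camera to world coordinates). Camera axes: x right, y down, z forward; pixel columns grow to the right and rows downward; lengths in m; the calibration is good to about 2 mm. A picture is of the moment at which its call begins.
- r.close_job(): hands the job in; it is judged then, once.
The state is a dict: "time_s": time; "joints": joint angles; "qd": joint speeds; "joint_torque": joint torques, N m; "tcp_pos": TCP position; "eef_rot": TCP orientation; "contact_force": force on the tool from outside, world axes, zero at the start; "moment": the same for the moment, N m; "gripper_width": finger opening in m; "gripper_force": force on a finger pad.
Only numpy, scipy, OpenCV 4.12 (cv2) and the standard library are available. Lean on these libraries where they do the work, as an engineer would, in place of code of your own. Each camera call takes 0.05 s, during which the arm holds its last target. There are 200 camera calls.

### The job

Make the citrus press ready: gently lower the grey strainer plate over the press's two locating pins until it lies flush on the deck, then gently slide the orange reamer cone over the upright drive shaft until it rests on the shaft's collar, and let go of it. Then test the switch: with closed fingertips on the cone's tip, press it down until the sprung shaft is fully down, hold for a moment, and let it come back up. Leave the honey jar and the dark red pot as they are.

Things in the scene. Friction and masses are not known exactly. Their poses are not given: they have to be found in the camera images.
- press_base: Citrus press, fixed: white housing 112 (x) x 182 (y), top at z = 60 mm; on it a raised steel deck 50 (x) x 164 (y), top at z = 70. Pouring lip at -x. Two steel pins 8 mm thick, 14 tall above the deck, top 5 mm tapered, at x = 0, y = +58 and -58 mm. Drive shaft at x = y = 0. Origin: centre of underside, z up; yaw up to 0.4 rad either way.
- deck_center (a point): Centre of the deck's top face, on the shaft's axis, 70 mm above the worktop; axes as the press.
- shaft_tip (a point): Top of the drive shaft, 52 mm above the deck when up. Shaft 12 mm thick, its top 8 mm tapering to 5 mm; at its foot a dark collar 24 mm thick whose top is 14 mm above the deck (38 mm below this point) when up. Shaft and collar move together.
- drive (a joint): Travel of the sprung drive shaft: 0 = up, 0.006 m = fully down. The spring takes 3 N to start and about 8 N fully down, and returns the shaft when let go; the cone's weight does not move it.
- strainer: Grey plate 58 (x) x 150 (y) x 6 mm, 0.18 kg, flat on the worktop left or right of the press. On the middle 78 mm of each long side a lip 4 thick, 20 high from the underside, outer faces 58 apart: grasp from above across both lips (closing along x). Holes: 30 mm at centre for the collar, 12 mm at y = +58 and -58 for the pins; either way round fits. Origin: centre of underside, z up.
- cone: Orange reamer cone, standing on the worktop on the other side of the press, 0.12 kg, round about z: straight, 40 mm across, from z = 0 to 44 mm (grasp here, TCP about 34 mm up), then rounded to a flat tip 12 mm across at z = 70. Bore from below 15 mm across, 44 deep. Fitted, its foot is on the collar, 14 mm above the deck, 8 above the strainer. Origin: centre of underside.
- honey_jar: Honey jar with red lid, 66 mm across, 85 mm tall, standing loose behind the press. Origin: centre of the underside.
- red_pot: Dark red scalloped pot, 91 mm across, 76 mm tall, standing loose behind, to the left. Origin: centre of the underside.

How it is judged:
By the outcome, as a careful person would: the job done as asked, in the order asked, and still so for the second after the job is handed in, with the robot touching nothing.
It also fails if it takes over 72 s, if anything falls off the work surface, if the arm or the gripper's body presses on something with over 40 N, if the wrist force passes 120 N, or if a joint passes its speed limit or range.

## Working session

There is one attempt and no reset: what is moved stays moved. The work goes in short steps, Python scripts to look and compute and a shell command to move; the robot and the scene stay as the last step left them, time stands still between calls to the robot, and variables do not carry over. Pictures are saved under pics/ and viewed, at most 10 in all, crops included, and the job is handed in when it is done.

```bash
ls; mkdir -p pics
cat > h.py <<'E'
import numpy as np, cv2
from plant import r, capture, get_state
def cap(n):
    return capture(n)
def save(c,f): cv2.imwrite('pics/'+f, cv2.cvtColor(c['frame'],cv2.COLOR_RGB2BGR))
def cloud(c):
    z=c['z_map']; v,u=np.mgrid[:z.shape[0],:z.shape[1]]
    P=np.stack([(u-c['cx'])/c['fx']*z,(v-c['cy'])/c['fy']*z,z,np.ones_like(z)],-1)
    return (P@np.array(c['cam_to_world']).T)[...,:3]
def ray(c,u,v,h):
    T=np.array(c['cam_to_world']); d=T[:3,:3]@np.array([(u-c['cx'])/c['fx'],(v-c['cy'])/c['fy'],1]); o=T[:3,3]
    return o+d*(h-o[2])/d[2]
E
python3 - <<'E'
from h import *
print(get_state())
a=cap('top');b=cap('side')
np.save('top.npy',a,allow_pickle=True)
cv2.imwrite('pics/a.png',cv2.cvtColor(a['frame'],cv2.COLOR_RGB2BGR)); save(b,'b.png')
for c in (a,b): print(c['fx'],c['cx'],c['cy'],np.round(c['cam_to_world'],3))
E
```

```text
drive.py
pics
plant.py
{'time_s': 0.0, 'joints': array([-5.20195090e+01,  2.05906365e+01,  6.32870343e-01, -2.27459479e-02,
       -7.01352487e+01, -1.65060870e+01]), 'qd': array([ 0.08483787,  0.03336208,  0.00572712, -0.12632101,  0.0052648 ,
        0.02041476]), 'joint_torque': array([-1.07551332e-03, -5.82717419e+01,  2.93057352e+01,  6.99748412e+00,
        6.76450931e-03, -1.60525137e-04]), 'tcp_pos': array([ 0.24691518, -0.62771164,  0.24441655]), 'eef_rot': array([ 1.79904743e+02, -5.92865376e-03, -1.58533337e+02]), 'contact_force': array([-0.2610796 , -0.15031517, -0.34528409]), 'moment': array([-0.00255377, -0.00878928, -0.00589457]), 'gripper_force': 0.0, 'gripper_width': 0.087826689226548}
433.98135060997424 259.9681962786168 189.95965305479996 [[ 0.025 -0.98   0.199  0.373]
 [-1.    -0.024  0.005  0.011]
 [-0.    -0.199 -0.98   1.311]
 [ 0.     0.     0.     1.   ]]
464.6760761129286 258.76108780451534 194.61870922794384 [[-0.968 -0.098  0.233  0.312]
 [-0.252  0.427 -0.868  1.079]
 [-0.014 -0.899 -0.438  0.636]
 [ 0.     0.     0.     1.   ]]
```

View pics/a.png

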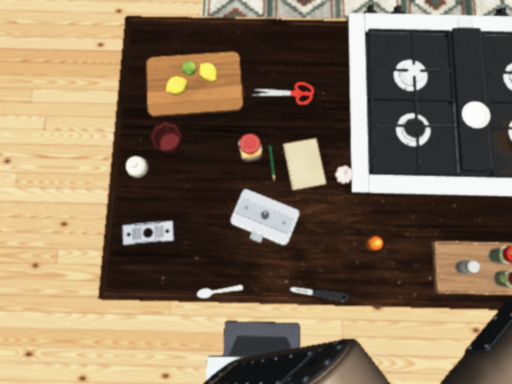

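View pics/b.png

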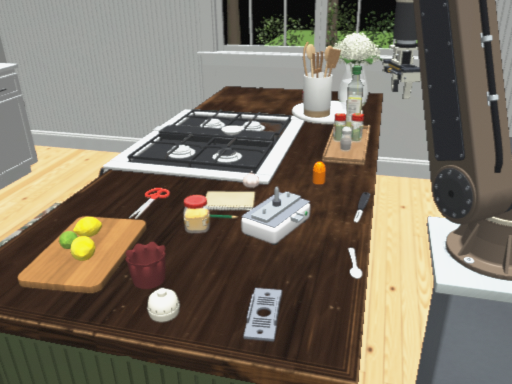

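The top view shows the strainer at (148,232), the press at (265,217) with its lip toward the robot, the cone at (375,243), the jar at (250,148) and the pot at (166,137). The side view shows the strainer at (264,313), the press at (277,216) and the cone at (319,173).

Run:
```python
from h import *
a=cap('top');b=cap('side')
def crop(c,x,y,w,h,s): 
    return cv2.resize(cv2.cvtColor(c['frame'],cv2.COLOR_RGB2BGR)[y:y+h,x:x+w],(w*s,h*s),interpolation=cv2.INTER_CUBIC)
A=np.hstack([crop(a,225,180,80,70,5),crop(a,115,210,70,70,5)[:350]])
B=np.hstack([crop(b,235,175,80,70,5),crop(b,230,280,70,70,5)])
cv2.imwrite('pics/c.png',np.vstack([A[:300],B[:300]]))
# clouds
for n,c in (('top',a),('side',b)):
    P=cloud(c); hsv=cv2.cvtColor(c['frame'],cv2.COLOR_RGB2HSV).astype(int)
    print(n,'table z', np.median(P[(abs(P[...,0]-.45)<.03)&(abs(P[...,1]-.15)<.03)][:,2]))
    m=(hsv[...,0]<16)&(hsv[...,1]>190)&(hsv[...,2]>120)&(P[...,1]<-.15)&(P[...,1]>-.4)&(P[...,0]<.6)&(P[...,0]>.25)&(P[...,2]>.005)
    v,u=np.nonzero(m);print('cone',m.sum(),P[m].min(0),P[m].max(0),np.median(P[m],0),u.mean(),v.mean(),u.min(),u.max(),v.min(),v.max())
    m=(P[...,1]>.2)&(P[...,1]<.42)&(P[...,0]>.24)&(P[...,0]<.46)&(hsv[...,2]>75)&(hsv[...,1]<70)
    n_,l,s,ce=cv2.connectedComponentsWithStats(m.astype('uint8'));k=1+s[1:,4].argmax();m=l==k
    q=P[m]; print('str',m.sum(),ce[k],q.min(0),q.max(0)); print(cv2.minAreaRect(q[:,:2].astype('f4')))
    v,u=np.nonzero(m); rr=np.array([ray(c,x,y,.012)[:2] for x,y in zip(u,v)],'f4');print('ray rect z12',cv2.minAreaRect(rr))
    m=(P[...,1]>-.14)&(P[...,1]<.12)&(P[...,0]>.3)&(P[...,0]<.53)&(P[...,2]>.052)&(P[...,2]<.078)
    q=P[m]; print('press',m.sum(),cv2.minAreaRect(q[:,:2].astype('f4')),np.median(q[:,2]))
    m=(P[...,1]>-.14)&(P[...,1]<.12)&(P[...,0]>.3)&(P[...,0]<.48)&(P[...,2]>.095)&(P[...,2]<.13)
    q=P[m]; print('shaft',m.sum(),q.mean(0),q.max(0))
```

```text
top table z 0.00033520449832946664
cone 121 [ 0.46367732 -0.33723299  0.02915528] [ 0.50032912 -0.29987552  0.07455342] [ 0.47996602 -0.31116139  0.05868936] 373.74380165289256 242.5785123966942 368 382 236 249Traceback (most recent call last):
  File "<stdin>", line 15, in <module>
ValueError: attempt to get argmax of an empty sequence
```

View pics/c.png

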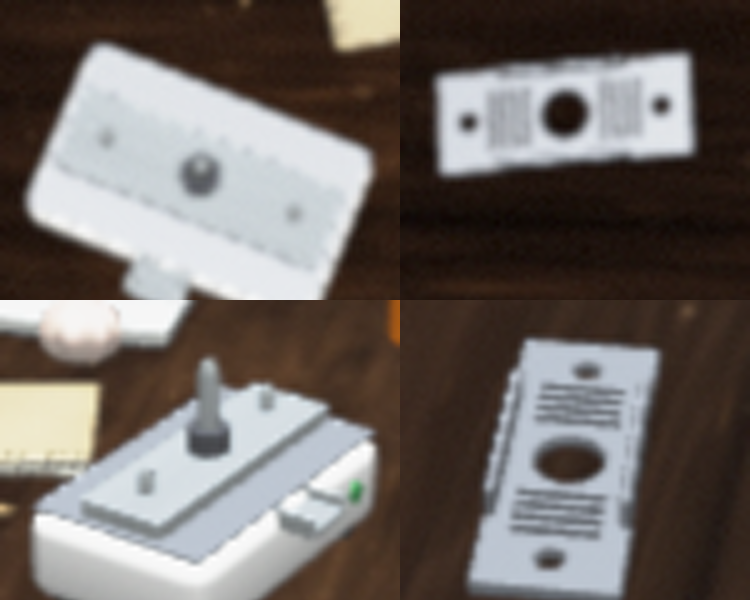

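The crops show both pins, the shaft and the plate's three holes. In the 5x crop, the top-view pins are at (106,138) and (293,213) and the shaft tip at (200,165). In the side view the pin tops are at (147,172) and (267,87) and the shaft tip at (208,60).

```bash
cat > meas.py <<'E'
from h import *
a=cap('top');b=cap('side')
f=lambda x0,y0,x,y:(x0+(x+.5)/5-.5,y0+(y+.5)/5-.5)
T={};
for n,c,o,p1,p2,s in (('top',a,(225,180),(106,138),(293,213),(202,164)),('side',b,(235,175),(147,172),(267,87),(208,62))):
    hz=.080 if n=='top' else .083
    q1=ray(c,*f(*o,*p1),hz)[:2];q2=ray(c,*f(*o,*p2),hz)[:2];t=ray(c,*f(*o,*s),.121)[:2]
    d=q1-q2 if q1[1]>q2[1] else q2-q1
    print(n,'pins',q1,q2,'mid',(q1+q2)/2,'len',np.hypot(*d),'yaw',np.degrees(np.arctan2(-d[0],d[1])),'tip',t)
for n,c,box in (('top',a,(115,210,70,45)),('side',b,(235,280,60,65))):
    x,y,w,h=box; g=cv2.cvtColor(c['frame'],cv2.COLOR_RGB2GRAY)[y:y+h,x:x+w]
    g=cv2.resize(g,None,fx=8,fy=8,interpolation=cv2.INTER_CUBIC)
    m=(g>110).astype('uint8'); cs,hi=cv2.findContours(m,cv2.RETR_CCOMP,cv2.CHAIN_APPROX_NONE)
    k=max(range(len(cs)),key=lambda i:cv2.contourArea(cs[i]))
    tow=lambda p,z:np.array([ray(c,x+(u+.5)/8-.5,y+(v+.5)/8-.5,z)[:2] for u,v in p],'f4')
    print(n,'outer',cv2.minAreaRect(tow(cs[k][:,0],.006)))
    for i,ct in enumerate(cs):
        if hi[0][i][3]==k and cv2.contourArea(ct)>150:
            (e,ax,an)=cv2.minAreaRect(tow(ct[:,0],.006)); print('  hole',np.round(e,4),np.round(ax,4))
    hsv=cv2.cvtColor(c['frame'],cv2.COLOR_RGB2HSV).astype(int); m=(hsv[...,0]<16)&(hsv[...,1]>170)&(hsv[...,2]>100)
    m=m.astype('uint8'); m[:, :300]=0;m[:,400:]=0; m[:150]=0;m[270:]=0
    nn,l,s,ce=cv2.connectedComponentsWithStats(m);k=1+s[1:,4].argmax();print('cone px',s[k],ce[k])
    rows=[(v,np.nonzero(l[v]==k)[0]) for v in range(s[k][1],s[k][1]+s[k][3])]
    u0,v0=s[k][0]+(s[k][2]-1)/2, s[k][1]+(s[k][3]-1)
    print('  centre@35',ray(c,*ce[k],.035),' low row@0',ray(c,u0,v0+.5,0.0),'top@70',ray(c,u0,s[k][1],.07))
    P=cloud(c)[l==k]; print('  cloud',P[(P[:,2]>.066)].mean(0), P[(P[:,2]>.066)].shape)
E
python3 meas.py
```

```text
top pins [0.57115607 0.05684677] [ 0.53052526 -0.05108242] mid [0.55084067 0.00288217] len 0.11532376904617742 yaw -20.629250830022443 tip [0.55129884 0.00173119]
side pins [0.57223255 0.05978411] [ 0.53229265 -0.05231993] mid [0.5522626  0.00373209] len 0.11900634870951578 yaw -19.609726390455627 tip [0.55321529 0.00260652]
top outer ((0.4999838173389435, 0.3528171181678772), (0.06326477974653244, 0.15350012481212616), 6.413017749786377)
  hole [0.4925 0.4101] [0.0079 0.0084]
  hole [0.5059 0.2953] [0.008  0.0079]
  hole [0.4991 0.3527] [0.027  0.0275]
cone px [367 236  17  15 165] [374.16363636 243.18787879]
  centre@35 [ 0.48112229 -0.3203223   0.035     ]  low row@0 [ 0.46231665 -0.33131423  0.        ] top@70 [ 0.49866619 -0.3141848   0.07      ]
  cloud [ 0.47513389 -0.28120412  0.19873682] (19, 3)
side outer ((0.502244234085083, 0.35397869348526), (0.06284796446561813, 0.15402719378471375), 6.510830402374268)
  hole [0.4937 0.4127] [0.0097 0.0089]
  hole [0.5003 0.3555] [0.0286 0.0261]
  hole [0.507  0.2975] [0.0089 0.0081]
cone px [312 161  14  24 189] [318.74603175 175.55555556]
  centre@35 [ 0.47927031 -0.29213878  0.035     ]  low row@0 [ 0.47963724 -0.29955276  0.        ] top@70 [ 0.48678176 -0.32944866  0.07      ]
  cloud [ 0.49378173 -0.32174737  0.06891892] (1, 3)
```

```bash
cat > d.py <<'E'
# d.py x y z yaw : distance to a target in tool axes
import sys
from h import *
from scipy.spatial.transform import Rotation as R
s=get_state(); x=[float(v) for v in sys.argv[1:]]
A=R.from_euler('xyz',s['eef_rot'],degrees=True); B=R.from_euler('xyz',[180,0,x[3]],degrees=True)
print('now',np.round(s['tcp_pos'],4),np.round(s['eef_rot'],2),'shift',np.round(A.inv().apply(np.array(x[:3])-s['tcp_pos']),4),'turn',np.round((A.inv()*B).as_rotvec(degrees=True),2),'F',np.round(s['contact_force'],1),'w',round(s['gripper_width'],4),'t',s['time_s'])
E
python3 d.py .50 -.20 .245 -83.4
python3 - <<'E'
from h import *
from scipy.optimize import least_squares
Q=[]
for n in ('top','side'):
    c=cap(n);P=cloud(c);hsv=cv2.cvtColor(c['frame'],cv2.COLOR_RGB2HSV).astype(int)
    m=(hsv[...,0]<18)&(hsv[...,1]>170)&(hsv[...,2]>100)&(np.hypot(P[...,0]-.48,P[...,1]+.318)<.04)&(P[...,2]>.006)&(P[...,2]<.08)
    q=P[m];t=q[q[:,2]>.062];print(n,len(q),'tip',t.mean(0) if len(t) else 0,len(t), np.median(q,0))
    s=q[(q[:,2]<.044)];
    if len(s)>4: f=least_squares(lambda p:np.hypot(s[:,0]-p[0],s[:,1]-p[1])-.02,[.48,-.318],loss='soft_l1',f_scale=.002);print(len(s),f.x,np.sqrt(np.mean(f.fun**2)))
E
```

```text
now [ 0.247  -0.628   0.2451] [ 179.97   -0.   -158.53] shift [-3.921e-01  3.057e-01  2.000e-04] turn [ 3.000e-02  2.000e-02 -7.513e+01] F [-0.1  0.3 -0.2] w 0.0881 t 0.3
top 150 tip [ 0.48267795 -0.31726907  0.0657797 ] 48 [ 0.4793675  -0.31090345  0.05719546]
29 [ 0.48336459 -0.32032404] 0.0005548903608422005
side 191 tip [ 0.49031251 -0.31665821  0.06567595] 5 [ 0.48172204 -0.30467595  0.03512857]
129 [ 0.48455565 -0.32049755] 0.00264960562177398
```

Careful with the scale: turns go in shares of 120 degrees. That gives: -75.1 degrees is -0.6258.

```bash
echo '[[[-0.033,0.0255,0],[0,0,-0.0525]],[[-0.066,0.051,0],[0,0,-0.105]],[[-0.098,0.0765,0],[0,0,-0.1583]],[[-0.131,0.102,0],[0,0,-0.2083]],[[-0.164,0.1275,0],[0,0,-0.2608]],[[-0.197,0.153,0],[0,0,-0.3133]],[[-0.23,0.178,0],[0,0,-0.3667]],[[-0.262,0.204,0],[0,0,-0.4167]],[[-0.295,0.229,0],[0,0,-0.4692]],[[-0.327,0.255,0],[0,0,-0.5217]],[[-0.36,0.28,0],[0,0,-0.575]],[[-0.392,0.306,0],[0,0,-0.6258]]]' | python3 drive.py 0.088; python3 d.py .4998 .354 .12 -83.4
```

```text
time_s: 1.4
tcp_pos: [0.5006, -0.1979, 0.2459]
eef_rot: [-179.9, -0.0, -83.1]
contact_force: [2.3, -0.8, -0.1]
gripper_width: 0.0874
gripper_force: 0.0
now [ 0.5006 -0.1979  0.2459] [-1.7994e+02 -2.0000e-02 -8.3090e+01] shift [-0.5481 -0.0654  0.1258] turn [-0.06 -0.02  0.31] F [ 2.3 -0.8 -0.1] w 0.0874 t 1.4
```

```bash
echo '[[[-0.04,-0.005,0],[0,0,0]],[[-0.08,-0.01,0],[0,0,0]],[[-0.12,-0.015,0],[0,0,0]],[[-0.16,-0.02,0],[0,0,0]],[[-0.2,-0.025,0],[0,0,0]],[[-0.24,-0.03,0],[0,0,0]],[[-0.28,-0.035,0],[0,0,0]],[[-0.32,-0.04,0],[0,0,0]],[[-0.36,-0.045,0],[0,0,0]],[[-0.4,-0.05,0],[0,0,0]],[[-0.44,-0.055,0],[0,0,0]],[[-0.48,-0.06,0],[0,0,0]]]' | python3 drive.py >/dev/null;  echo '[[[-0.04,-0.003,0.015],[0,0,0]],[[-0.068,-0.0054,0.05],[0,0,0]],[[-0.068,-0.0054,0.09],[0,0,0]],[[-0.068,-0.0054,0.126],[0,0,0]],[[-0.068,-0.0054,0.16],[0,0,0]],[[-0.068,-0.0054,0.16],[0,0,0]],[[-0.068,-0.0054,0.16],[0,0,0]]]' | python3 drive.py; python3 d.py .4998 .354 .0235 -83.4
```

```text
time_s: 2.98
tcp_pos: [0.5016, 0.3512, 0.0843]
eef_rot: [179.9, -0.2, -83.4]
contact_force: [0.7, 0.2, 0.9]
gripper_width: 0.0875
gripper_force: 0.0
now [0.5016 0.3512 0.0843] [179.85  -0.18 -83.4 ] shift [-0.0032  0.0013  0.0608] turn [ 0.15 -0.18 -0.  ] F [0.7 0.2 0.9] w 0.0875 t 2.9833
```

```bash
echo '[[[-0.003,0.001,0.02],[0,0,0]],[[-0.003,0.001,0.04],[0,0,0]],[[-0.003,0.001,0.055],[0,0,0]],[[-0.003,0.001,0.061],[0,0,0]],[[-0.003,0.001,0.061],[0,0,0]],[[-0.003,0.001,0.061],[0,0,0]]]' | python3 drive.py;python3 d.py .4998 .354 .0235 -83.4;  echo '[[[0,0,0],[0,0,0]],[[0,0,0],[0,0,0]],[[0,0,0],[0,0,0]],[[0,0,0],[0,0,0]],[[0,0,0],[0,0,0]],[[0,0,0],[0,0,0]],[[0,0,0],[0,0,0]],[[0,0,0],[0,0,0]]]' | python3 drive.py 0.05 15;python3 d.py .4998 .354 .0235 -83.4
```

```text
time_s: 3.48
tcp_pos: [0.5018, 0.3558, 0.0265]
eef_rot: [-179.9, 0.1, -83.4]
contact_force: [0.3, 0.2, 0.4]
gripper_width: 0.0876
gripper_force: 0.0
now [0.5018 0.3558 0.0265] [-1.7987e+02  1.0000e-01 -8.3410e+01] shift [0.0016 0.0022 0.003 ] turn [-0.13  0.1  -0.01] F [0.3 0.2 0.4] w 0.0876 t 3.4833
time_s: 4.15
tcp_pos: [0.5007, 0.3549, 0.0247]
eef_rot: [-180.0, 0.0, -83.4]
contact_force: [-3.1, 0.2, 4.7]
gripper_width: 0.0579
gripper_force: 15.0
now [0.5007 0.3549 0.0247] [-180.      0.    -83.42] shift [0.0008 0.001  0.0012] turn [-0.    0.   -0.02] F [-3.1  0.2  4.7] w 0.0579 t 4.15
```

```bash
echo '[[[0,0,-0.01],[0,0,0]],[[0,0,-0.04],[0,0,0]],[[0,0,-0.08],[0,0,0]],[[0,0,-0.12],[0,0,0]],[[0,0,-0.155],[0,0,0]],[[0,0,-0.175],[0,0,0]],[[0,0,-0.175],[0,0,0]]]' | python3 drive.py - 20;python3 d.py .552 .0028 .2 -110
```

```text
time_s: 4.73
tcp_pos: [0.5027, 0.3565, 0.2058]
eef_rot: [-179.6, 0.3, -83.4]
contact_force: [0.7, -0.4, -1.2]
gripper_width: 0.0577
gripper_force: 20.0
now [0.5027 0.3565 0.2058] [-179.58    0.32  -83.39] shift [ 0.3571 -0.0082  0.0038] turn [-0.33  0.41 26.61] F [ 0.7 -0.4 -1.2] w 0.0577 t 4.7333
```

Scaled: 26.6 degrees is 0.2217.

```bash
echo '[[[0.02,0,0],[0,0,0.0167]],[[0.055,-0.001,0],[0,0,0.0417]],[[0.09,-0.002,0],[0,0,0.0667]],[[0.125,-0.003,0],[0,0,0.0917]],[[0.16,-0.004,0],[0,0,0.1167]],[[0.195,-0.005,0],[0,0,0.1417]],[[0.23,-0.006,0],[0,0,0.1667]],[[0.265,-0.007,0],[0,0,0.1875]],[[0.3,-0.007,0],[0,0,0.2042]],[[0.335,-0.008,0],[0,0,0.2167]],[[0.35,-0.008,0],[0,0,0.2217]],[[0.357,-0.008,0],[0,0,0.2217]]]' | python3 drive.py >/dev/null; echo '[[[0,0,0.01],[0,0,0]],[[0,0,0.02],[0,0,0]],[[0,0,0.03],[0,0,0]],[[0,0,0.03],[0,0,0]],[[0,0,0.03],[0,0,0]],[[0,0,0.03],[0,0,0]]]' | python3 drive.py; python3 d.py .552 .0028 .170 -110;python3 - <<'E'
from h import *
a=cap('top');b=cap('side')
def crop(c,x,y,w,h,s): 
    return cv2.resize(cv2.cvtColor(c['frame'],cv2.COLOR_RGB2BGR)[y:y+h,x:x+w],(w*s,h*s),interpolation=cv2.INTER_CUBIC)
cv2.imwrite('pics/d.png',np.hstack([crop(a,220,170,90,100,4),crop(b,230,150,100,100,4)]))
E
```

```text
time_s: 6.23
tcp_pos: [0.5496, 0.0019, 0.1692]
eef_rot: [180.0, -0.0, -109.9]
contact_force: [-0.9, -0.0, -0.4]
gripper_width: 0.0576
gripper_force: 20.0
now [0.5496 0.0019 0.1692] [ 1.7999e+02 -2.0000e-02 -1.0994e+02] shift [-0.0017 -0.0019 -0.0008] turn [ 0.01 -0.02  0.06] F [-0.9 -0.  -0.4] w 0.0576 t 6.2333
```

View pics/d.png

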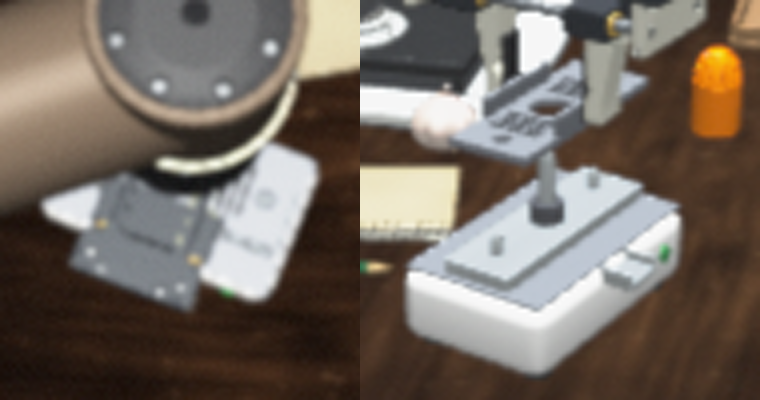

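The left panel (top view) is mostly blocked by the gripper. The right panel (side view) shows the plate level above the press, with the shaft under its centre hole at about (549,108), its near hole at (503,139), and the pins at (497,240) and (593,172).

```bash
echo '[[[-0.001,-0.002,0.01],[0,0,0]],[[-0.001,-0.002,0.015],[0,0,0]],[[-0.001,-0.002,0.015],[0,0,0]],[[-0.001,-0.002,0.015],[0,0,0]],[[-0.001,-0.002,0.015],[0,0,0]],[[-0.001,-0.002,0.015],[0,0,0]]]' | python3 drive.py; for i in 1 2 3; do python3 d.py .552 .0028 .155 -110
python3 - <<'E'
from h import *
c=cap('side')
g=cv2.cvtColor(c['frame'],cv2.COLOR_RGB2BGR)[165:245,240:320]
cv2.imwrite('pics/e.png',cv2.resize(g,None,fx=7,fy=7,interpolation=cv2.INTER_CUBIC))
E
done
```

```text
time_s: 6.83
tcp_pos: [0.5519, 0.0014, 0.1545]
eef_rot: [-180.0, 0.0, -110.0]
contact_force: [0.7, 0.1, -1.0]
gripper_width: 0.0577
gripper_force: 20.0
now [0.5519 0.0014 0.1545] [-1.7998e+02  1.0000e-02 -1.1002e+02] shift [-0.0014  0.0004 -0.0005] turn [-0.02  0.01 -0.02] F [ 0.7  0.1 -1. ] w 0.0577 t 6.8333
now [0.5519 0.0014 0.1546] [-1.7998e+02  1.0000e-02 -1.1003e+02] shift [-0.0013  0.0004 -0.0004] turn [-0.02  0.01 -0.03] F [-1.1 -0.1 -0.6] w 0.0579 t 6.8833
now [0.5519 0.0014 0.1546] [-1.7998e+02  2.0000e-02 -1.1003e+02] shift [-0.0013  0.0004 -0.0004] turn [-0.02  0.02 -0.03] F [-0.6 -0.2 -1.6] w 0.058 t 6.9333
```

View pics/e.png

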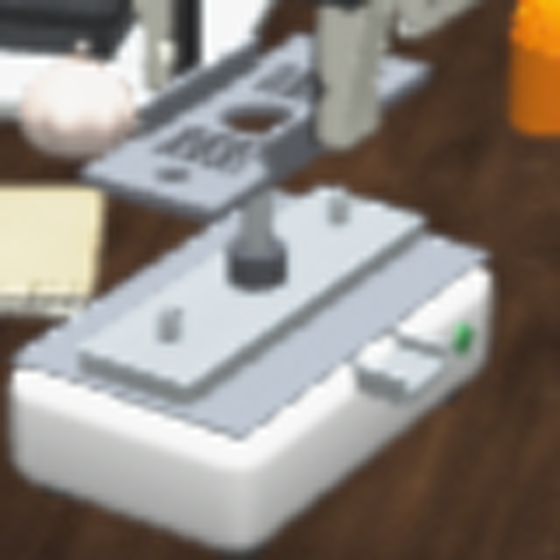

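The plate hovers just above the shaft. In the 7x crop, the near hole is at (174,176), the centre hole at (258,117), the pin tops at (169,312) and (338,196), and the collar at (258,255).

Run:
```python
from h import *
c=cap('side'); f=lambda x,y:(240+(x+.5)/7-.5,165+(y+.5)/7-.5)
p1=ray(c,*f(169,313),.083);p2=ray(c,*f(338,197),.083);col=ray(c,*f(258,246),.084)
print('pins',p1,p2,'mid',(p1+p2)/2,'collar',col)
s=ray(c,*f(58,0),0)
for z in (.134,.137,.140):
    h=ray(c,*f(174,176),z);m=ray(c,*f(258,117),z);d=h-m
    print(z,h,m,np.hypot(*d[:2]),np.degrees(np.arctan2(-d[0],d[1])))
d=p1-p2;print(np.hypot(*d[:2]),np.degrees(np.arctan2(-d[0],d[1])))
# deck edge yaw from top view, plate hidden: use cloud of the first top picture
a=np.load('top.npy',allow_pickle=True).item()
g=cv2.cvtColor(a['frame'],cv2.COLOR_RGB2HSV); P=cloud(a)
m=((g[...,2]>150)&(g[...,1]<60)).astype('uint8');m[:175]=0;m[260:]=0;m[:,:222]=0;m[:,305:]=0
m=cv2.morphologyEx(m,cv2.MORPH_OPEN,np.ones((13,13)))
v,u=np.nonzero(m);q=np.array([ray(a,x,y,.055)[:2] for x,y in zip(u,v)],'f4');R=cv2.minAreaRect(q);print(R)
```

```text
pins [0.57256402 0.06146841 0.083     ] [ 0.5317833  -0.04780379  0.083     ] mid [0.55217366 0.00683231 0.083     ] collar [0.55245296 0.00289703 0.084     ]
0.134 [0.57252835 0.0521386  0.134     ] [ 0.55431166 -0.00488234  0.134     ] 0.059860132587101815 -17.717315284156296
0.137 [0.57097439 0.05827214 0.137     ] [0.5528665  0.00159174 0.137     ] 0.059502634070916154 -17.71731528415628
0.14 [0.56942044 0.06440567 0.14      ] [0.55142133 0.00806582 0.14      ] 0.05914513555473098 -17.717315284156342
0.11663396464036811 -20.465729931641572
((0.544275164604187, 0.004447862505912781), (0.180692657828331, 0.12210269272327423), 69.25184631347656)
```

Scaled: 0.4 degrees is 0.0033.

```bash
echo '[[[-0.0022,0,0],[0,0,0.0033]],[[-0.0022,0,0.01],[0,0,0.0033]],[[-0.0022,0,0.02],[0,0,0.0033]],[[-0.0022,0,0.03],[0,0,0.0033]],[[-0.0022,0,0.038],[0,0,0.0033]],[[-0.0022,0,0.041],[0,0,0.0033]],[[-0.0022,0,0.041],[0,0,0.0033]],[[-0.0022,0,0.041],[0,0,0.0033]]]' | python3 drive.py; python3 d.py .5523 .0037 .094 -110.4
python3 - <<'E'
from h import *
c=cap('side')
g=cv2.cvtColor(c['frame'],cv2.COLOR_RGB2BGR)[165:245,240:320]
cv2.imwrite('pics/f.png',cv2.resize(g,None,fx=7,fy=7,interpolation=cv2.INTER_CUBIC))
E
```

```text
time_s: 7.7
tcp_pos: [0.5525, 0.0034, 0.1131]
eef_rot: [180.0, -0.0, -110.4]
contact_force: [1.1, -0.5, -1.2]
gripper_width: 0.0578
gripper_force: 20.0
now [0.5525 0.0034 0.1131] [ 1.7997e+02 -3.0000e-02 -1.1042e+02] shift [-0.0002  0.0003  0.0191] turn [ 0.03 -0.03 -0.02] F [ 1.1 -0.5 -1.2] w 0.0578 t 7.7
```

View pics/f.png

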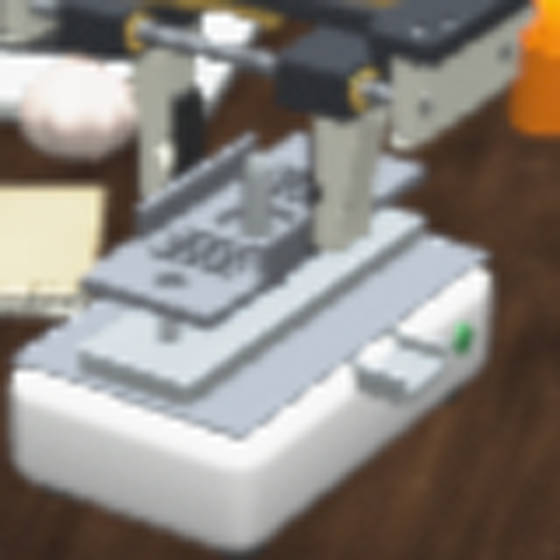

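In this view the plate sits just above the pin tips. Its near hole is at (173,280), directly above the near pin at (169,325), and the shaft passes through the centre hole. I'll lower it slowly and watch the force.

```bash
echo '[[[0,0,0.002],[0,0,0]],[[0,0,0.004],[0,0,0]],[[0,0,0.006],[0,0,0]],[[0,0,0.008],[0,0,0]],[[0,0,0.008],[0,0,0]]]' | python3 drive.py - 12; python3 d.py .5523 .0037 .094 -110.4
python3 - <<'E'
from h import *
for i in range(3):
    capture('side');s=get_state();print(np.round(s['contact_force'],1),np.round(s['moment'],2),s['tcp_pos'])
E
```

```text
time_s: 8.17
tcp_pos: [0.5523, 0.0034, 0.105]
eef_rot: [180.0, -0.0, -110.4]
contact_force: [-0.1, -0.5, -0.9]
gripper_width: 0.0579
gripper_force: 12.0
now [0.5523 0.0034 0.105 ] [ 1.7998e+02 -1.0000e-02 -1.1044e+02] shift [-0.0003  0.0001  0.011 ] turn [ 0.02 -0.01 -0.04] F [-0.1 -0.5 -0.9] w 0.0579 t 8.1667
[-0.  -0.6 -0.6] [0.03 0.08 0.01] [0.55237195 0.00343886 0.10514385]
[-0.4  0.5 -2.5] [-0.01  0.08 -0.03] [0.55248776 0.00345137 0.10530647]
[-0.3 -0.3 -0.7] [0.05 0.1  0.02] [0.55254388 0.00344103 0.10538609]
```

```bash
echo '[[[0,0,0.001],[0,0,0]],[[0,0,0.002],[0,0,0]],[[0,0,0.003],[0,0,0]],[[0,0,0.004],[0,0,0]],[[0,0,0.005],[0,0,0]],[[0,0,0.005],[0,0,0]]]' | python3 drive.py; python3 d.py .5523 .0037 .094 -110.4;echo '[[[0,0,0.001],[0,0,0]],[[0,0,0.002],[0,0,0]],[[0,0,0.003],[0,0,0]],[[0,0,0.004],[0,0,0]],[[0,0,0.004],[0,0,0]]]' | python3 drive.py; python3 d.py .5523 .0037 .094 -110.4
```

```text
time_s: 8.82
tcp_pos: [0.5524, 0.0034, 0.1001]
eef_rot: [180.0, -0.0, -110.4]
contact_force: [0.1, -0.5, -1.0]
gripper_width: 0.0578
gripper_force: 12.0
now [0.5524 0.0034 0.1001] [ 1.7998e+02 -1.0000e-02 -1.1043e+02] shift [-0.0002  0.0002  0.0061] turn [ 0.02 -0.01 -0.03] F [ 0.1 -0.5 -1. ] w 0.0578 t 8.8167
time_s: 9.23
tcp_pos: [0.5524, 0.0034, 0.0961]
eef_rot: [180.0, -0.0, -110.4]
contact_force: [0.1, 0.2, -0.9]
gripper_width: 0.058
gripper_force: 12.0
now [0.5524 0.0034 0.0961] [ 1.7998e+02 -1.0000e-02 -1.1043e+02] shift [-0.0002  0.0002  0.0021] turn [ 0.02 -0.01 -0.03] F [ 0.1  0.2 -0.9] w 0.058 t 9.2333
```

```bash
echo '[[[0,0,0.0005],[0,0,0]],[[0,0,0.001],[0,0,0]],[[0,0,0.001],[0,0,0]]]' | python3 drive.py; echo '[[[0,0,0.0005],[0,0,0]],[[0,0,0.001],[0,0,0]],[[0,0,0.001],[0,0,0]]]' | python3 drive.py;echo '[[[0,0,0.0005],[0,0,0]],[[0,0,0.001],[0,0,0]],[[0,0,0.001],[0,0,0]]]' | python3 drive.py
```

```text
time_s: 9.48
tcp_pos: [0.5525, 0.0035, 0.0953]
eef_rot: [180.0, -0.0, -110.4]
contact_force: [-0.5, 0.1, -1.4]
gripper_width: 0.0576
gripper_force: 12.0
time_s: 9.73
tcp_pos: [0.5526, 0.0035, 0.0946]
eef_rot: [-180.0, 0.0, -110.4]
contact_force: [-1.3, 0.6, 2.4]
gripper_width: 0.0578
gripper_force: 12.0
time_s: 9.98
tcp_pos: [0.5526, 0.0035, 0.0946]
eef_rot: [-180.0, 0.0, -110.4]
contact_force: [-5.1, 1.9, 11.6]
gripper_width: 0.0576
gripper_force: 12.0
```

```bash
echo '[[[0,0,-0.001],[0,0,0]],[[0,0,-0.001],[0,0,0]]]' | python3 drive.py >/dev/null; echo '[[[0,0,0],[0,0,0]],[[0,0,0],[0,0,0]],[[0,0,0],[0,0,0]],[[0,0,0],[0,0,0]],[[0,0,0],[0,0,0]],[[0,0,0],[0,0,0]],[[0,0,-0.01],[0,0,0]],[[0,0,-0.04],[0,0,0]],[[0,0,-0.08],[0,0,0]],[[0,0,-0.105],[0,0,0]],[[0,0,-0.105],[0,0,0]]]' | python3 drive.py 0.088; python3 d.py .4838 -.3203 .12 -110.4
python3 - <<'E'
from h import *
c=cap('side')
g=cv2.cvtColor(c['frame'],cv2.COLOR_RGB2BGR)[165:245,240:320]
cv2.imwrite('pics/g.png',cv2.resize(g,None,fx=7,fy=7,interpolation=cv2.INTER_CUBIC))
E
```

```text
time_s: 11.07
tcp_pos: [0.5557, 0.0039, 0.2065]
eef_rot: [-179.5, 0.3, -110.4]
contact_force: [1.8, 0.7, 0.3]
gripper_width: 0.0876
gripper_force: 0.0
now [0.5557 0.0039 0.2065] [-179.5     0.29 -110.36] shift [ 0.3294 -0.0446  0.0852] turn [-0.5   0.29  0.04] F [1.8 0.7 0.3] w 0.0876 t 11.0667
```

View pics/g.png

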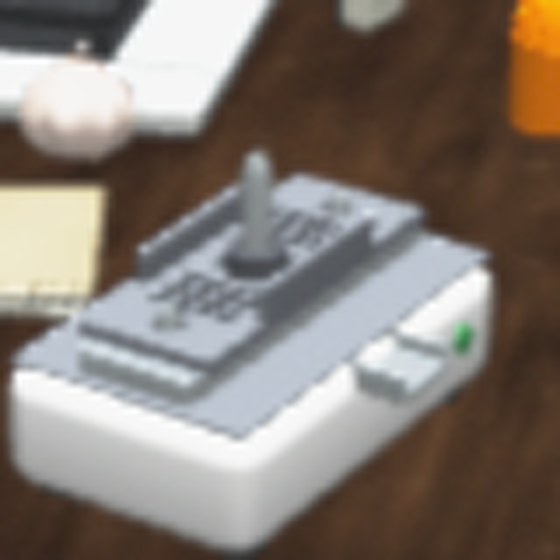

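The plate lies flush on the deck, with pins showing in its holes at (172,322) and (338,205). Next is the cone.

```bash
echo '[[[0.03,-0.004,0],[0,0,0]],[[0.07,-0.01,0],[0,0,0]],[[0.11,-0.015,0],[0,0,0]],[[0.15,-0.02,0],[0,0,0]],[[0.19,-0.026,0],[0,0,0]],[[0.23,-0.031,0],[0,0,0]],[[0.265,-0.036,0.01],[0,0,0]],[[0.3,-0.041,0.03],[0,0,0]],[[0.325,-0.0445,0.05],[0,0,0]],[[0.329,-0.0445,0.075],[0,0,0]],[[0.329,-0.0445,0.075],[0,0,0]],[[0.329,-0.0445,0.075],[0,0,0]]]' | python3 drive.py; echo '[[[0,0,0],[0,0,0]],[[0,0,0],[0,0,0]]]' | python3 drive.py; python3 d.py .4838 -.3203 .034 -110.4
```

```text
time_s: 12.12
tcp_pos: [0.478, -0.3203, 0.1232]
eef_rot: [179.8, -0.0, -110.5]
contact_force: [0.8, 0.1, 0.7]
gripper_width: 0.0875
gripper_force: 0.0
time_s: 12.28
tcp_pos: [0.4807, -0.3199, 0.126]
eef_rot: [-179.9, -0.0, -110.3]
contact_force: [0.1, -0.5, 0.1]
gripper_width: 0.0876
gripper_force: 0.0
now [ 0.4807 -0.3199  0.126 ] [-179.87   -0.   -110.34] shift [-0.0007 -0.0029  0.0921] turn [-0.13 -0.    0.06] F [ 0.1 -0.5  0.1] w 0.0876 t 12.2833
```

```bash
echo '[[[-0.0006,-0.003,0.015],[0,0,0]],[[-0.0006,-0.003,0.035],[0,0,0]],[[-0.0006,-0.003,0.06],[0,0,0]],[[-0.0006,-0.003,0.08],[0,0,0]],[[-0.0006,-0.003,0.09],[0,0,0]],[[-0.0006,-0.003,0.092],[0,0,0]],[[-0.0006,-0.003,0.092],[0,0,0]],[[-0.0006,-0.003,0.092],[0,0,0]]]' | python3 drive.py; python3 d.py .4838 -.3203 .034 -110.4
```

```text
time_s: 12.95
tcp_pos: [0.4836, -0.3209, 0.0338]
eef_rot: [-179.9, -0.0, -110.4]
contact_force: [0.2, 0.1, 0.7]
gripper_width: 0.0875
gripper_force: 0.0
now [ 0.4836 -0.3209  0.0338] [-179.88   -0.   -110.37] shift [-0.0007  0.     -0.0002] turn [-0.12 -0.    0.03] F [0.2 0.1 0.7] w 0.0875 t 12.95
```

```bash
echo '[[[0,0,0],[0,0,0]],[[0,0,0],[0,0,0]],[[0,0,0],[0,0,0]],[[0,0,0],[0,0,0]],[[0,0,0],[0,0,0]],[[0,0,0],[0,0,0]],[[0,0,0],[0,0,0]],[[0,0,0],[0,0,0]],[[0,0,0],[0,0,0]],[[0,0,0],[0,0,0]]]' | python3 drive.py 0.03 12; echo '[[[0,0,-0.01],[0,0,0]],[[0,0,-0.04],[0,0,0]],[[0,0,-0.08],[0,0,0]],[[0,0,-0.12],[0,0,0]],[[0,0,-0.14],[0,0,0]],[[0,0,-0.14],[0,0,0]],[[0,0,-0.14],[0,0,0]]]' | python3 drive.py; python3 d.py .5525 .003 .175 -110.4
```

```text
time_s: 13.78
tcp_pos: [0.4824, -0.3209, 0.0323]
eef_rot: [180.0, -0.0, -110.4]
contact_force: [-0.4, -0.5, 0.2]
gripper_width: 0.0401
gripper_force: 12.0
time_s: 14.37
tcp_pos: [0.483, -0.3209, 0.1745]
eef_rot: [-179.8, 0.0, -110.4]
contact_force: [-0.4, 0.3, -2.2]
gripper_width: 0.0399
gripper_force: 12.0
now [ 0.483  -0.3209  0.1745] [-1.7979e+02  3.0000e-02 -1.1043e+02] shift [-0.3278  0.048  -0.0005] turn [-0.21  0.03 -0.03] F [-0.4  0.3 -2.2] w 0.0399 t 14.3667
```

```bash
echo '[[[-0.02,0.003,0],[0,0,0]],[[-0.06,0.009,0],[0,0,0]],[[-0.1,0.015,0],[0,0,0]],[[-0.14,0.02,0],[0,0,0]],[[-0.18,0.026,0],[0,0,0]],[[-0.22,0.032,0],[0,0,0]],[[-0.255,0.037,0],[0,0,0]],[[-0.285,0.042,0],[0,0,0]],[[-0.31,0.045,0],[0,0,0]],[[-0.328,0.048,0],[0,0,0]],[[-0.328,0.048,0],[0,0,0]],[[-0.328,0.048,0],[0,0,0]]]' | python3 drive.py; echo '[[[0,0,0],[0,0,0]],[[0,0,0],[0,0,0]],[[0,0,0],[0,0,0]]]' | python3 drive.py; python3 d.py .5525 .003 .165 -110.4
python3 - <<'E'
from h import *
c=cap('side')
g=cv2.cvtColor(c['frame'],cv2.COLOR_RGB2BGR)[145:225,240:320]
cv2.imwrite('pics/i.png',cv2.resize(g,None,fx=7,fy=7,interpolation=cv2.INTER_CUBIC))
E
```

```text
time_s: 15.37
tcp_pos: [0.5511, 0.004, 0.171]
eef_rot: [179.9, -0.1, -110.3]
contact_force: [-0.6, -0.1, -0.9]
gripper_width: 0.04
gripper_force: 12.0
time_s: 15.62
tcp_pos: [0.5515, 0.0023, 0.1721]
eef_rot: [180.0, -0.0, -110.5]
contact_force: [0.5, 0.1, -0.7]
gripper_width: 0.0403
gripper_force: 12.0
now [0.5515 0.0023 0.1721] [ 1.7997e+02 -2.0000e-02 -1.1050e+02] shift [-0.001  -0.0007  0.0071] turn [ 0.03 -0.02 -0.1 ] F [ 0.5  0.1 -0.7] w 0.0403 t 15.6167
```

View pics/i.png

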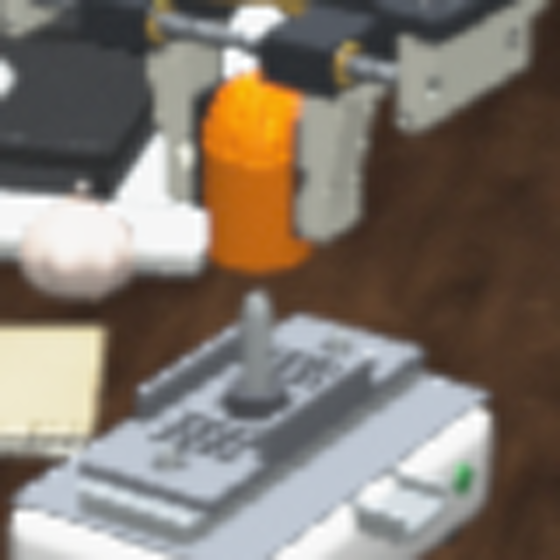

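The cone hangs over the shaft. Its axis is at x≈260, and the shaft tip is at (258,295).

Scaled: 0.1 degrees is 0.0008.

```bash
echo '[[[-0.001,-0.0007,0.006],[0,0,0.0008]],[[-0.001,-0.0007,0.012],[0,0,0.0008]],[[-0.001,-0.0007,0.017],[0,0,0.0008]],[[-0.001,-0.0007,0.021],[0,0,0.0008]],[[-0.001,-0.0007,0.025],[0,0,0.0008]],[[-0.001,-0.0007,0.025],[0,0,0.0008]],[[-0.001,-0.0007,0.025],[0,0,0.0008]]]' | python3 drive.py; python3 d.py .5525 .003 .1163 -110.4;  echo '[[[0,0,0.002],[0,0,0]],[[0,0,0.004],[0,0,0]],[[0,0,0.006],[0,0,0]],[[0,0,0.008],[0,0,0]],[[0,0,0.008],[0,0,0]]]' | python3 drive.py; python3 d.py .5525 .003 .1163 -110.4
```

```text
time_s: 16.25
tcp_pos: [0.5528, 0.0039, 0.147]
eef_rot: [180.0, -0.0, -110.5]
contact_force: [-0.2, -0.2, -1.3]
gripper_width: 0.0403
gripper_force: 12.0
now [0.5528 0.0039 0.147 ] [ 1.7997e+02 -3.0000e-02 -1.1052e+02] shift [ 0.001  -0.      0.0307] turn [ 0.03 -0.03 -0.12] F [-0.2 -0.2 -1.3] w 0.0403 t 16.25
time_s: 16.67
tcp_pos: [0.5527, 0.0039, 0.1389]
eef_rot: [180.0, -0.0, -110.5]
contact_force: [-0.3, 0.2, -1.2]
gripper_width: 0.0405
gripper_force: 12.0
now [0.5527 0.0039 0.1389] [ 1.7997e+02 -1.0000e-02 -1.1053e+02] shift [ 0.0009 -0.0002  0.0226] turn [ 0.03 -0.01 -0.13] F [-0.3  0.2 -1.2] w 0.0405 t 16.6667
```

```bash
echo '[[[0,0,0.002],[0,0,0]],[[0,0,0.004],[0,0,0]],[[0,0,0.006],[0,0,0]],[[0,0,0.008],[0,0,0]],[[0,0,0.01],[0,0,0]],[[0,0,0.01],[0,0,0]]]' | python3 drive.py | sed -n 2,4p; echo '[[[0,0,0.002],[0,0,0]],[[0,0,0.004],[0,0,0]],[[0,0,0.006],[0,0,0]],[[0,0,0.008],[0,0,0]],[[0,0,0.009],[0,0,0]],[[0,0,0.0095],[0,0,0]],[[0,0,0.0095],[0,0,0]]]' | python3 drive.py
```

```text
tcp_pos: [0.5527, 0.004, 0.1288]
eef_rot: [180.0, -0.0, -110.5]
contact_force: [-0.9, -0.4, -2.0]
time_s: 17.75
tcp_pos: [0.5528, 0.0039, 0.1196]
eef_rot: [180.0, -0.0, -110.5]
contact_force: [-2.2, -0.4, -1.3]
gripper_width: 0.0401
gripper_force: 12.0
```

```bash
echo '[[[0,0,0.0007],[0,0,0]],[[0,0,0.0014],[0,0,0]],[[0,0,0.0014],[0,0,0]]]' | python3 drive.py
```

```text
time_s: 18.0
tcp_pos: [0.5528, 0.0039, 0.1184]
eef_rot: [180.0, -0.0, -110.5]
contact_force: [-1.6, -1.7, -0.7]
gripper_width: 0.0401
gripper_force: 12.0
```

```bash
echo '[[[0,0,0.0005],[0,0,0]],[[0,0,0.001],[0,0,0]],[[0,0,0.001],[0,0,0]]]' | python3 drive.py; echo '[[[0,0,0.0005],[0,0,0]],[[0,0,0.001],[0,0,0]],[[0,0,0.001],[0,0,0]]]' | python3 drive.py
```

```text
time_s: 18.25
tcp_pos: [0.5529, 0.0039, 0.1174]
eef_rot: [180.0, -0.0, -110.5]
contact_force: [-1.6, -1.4, 0.7]
gripper_width: 0.0404
gripper_force: 12.0
time_s: 18.5
tcp_pos: [0.5529, 0.0039, 0.1164]
eef_rot: [180.0, -0.0, -110.5]
contact_force: [-2.4, -1.4, 0.9]
gripper_width: 0.0405
gripper_force: 12.0
```

```bash
echo '[[[0,0,0.0005],[0,0,0]],[[0,0,0.0005],[0,0,0]],[[0,0,0.0005],[0,0,0]]]' | python3 drive.py
```

```text
time_s: 18.75
tcp_pos: [0.5529, 0.0039, 0.116]
eef_rot: [180.0, -0.0, -110.5]
contact_force: [-4.1, -2.3, 0.7]
gripper_width: 0.0402
gripper_force: 12.0
```

```bash
echo '[[[0,0,0],[0,0,0]],[[0,0,0],[0,0,0]],[[0,0,0],[0,0,0]],[[0,0,0],[0,0,0]],[[0,0,0],[0,0,0]],[[0,0,0],[0,0,0]],[[0,0,-0.02],[0,0,0]],[[0,0,-0.05],[0,0,0]],[[0,0,-0.085],[0,0,0]],[[0,0,-0.09],[0,0,0]],[[0,0,-0.09],[0,0,0]],[[0,0,-0.09],[0,0,0]]]' | python3 drive.py 0.075; echo '[[[0,0,0],[0,0,0]],[[0,0,0],[0,0,0]],[[0,0,0],[0,0,0]],[[0,0,0],[0,0,0]],[[0,0,0],[0,0,0]],[[0,0,0],[0,0,0]],[[0,0,0],[0,0,0]],[[0,0,0],[0,0,0]]]' | python3 drive.py 0 10; python3 d.py .5525 .003 .178 -110.4
python3 - <<'E'
from h import *
c=cap('side');P=cloud(c)
hsv=cv2.cvtColor(c['frame'],cv2.COLOR_RGB2HSV).astype(int);m=(hsv[...,0]<18)&(hsv[...,1]>170)&(hsv[...,2]>100)&(np.hypot(P[...,0]-.552,P[...,1]-.003)<.05)
v,u=np.nonzero(m);print(u.min(),u.max(),v.min(),v.max(),np.percentile(P[m][:,2],[1,50,99]))
x=(u.min()+u.max())/2;print('tip',ray(c,x,v.min()+1,.154))
g=cv2.cvtColor(c['frame'],cv2.COLOR_RGB2BGR)[145:225,240:320]
cv2.imwrite('pics/j.png',cv2.resize(g,None,fx=7,fy=7,interpolation=cv2.INTER_CUBIC))
E
```

```text
time_s: 19.75
tcp_pos: [0.553, 0.0041, 0.2064]
eef_rot: [-179.9, 0.1, -110.5]
contact_force: [0.4, 0.1, -1.3]
gripper_width: 0.075
gripper_force: 0.0
time_s: 20.42
tcp_pos: [0.5529, 0.004, 0.2059]
eef_rot: [180.0, -0.0, -110.5]
contact_force: [0.1, -0.1, -0.9]
gripper_width: 0.0273
gripper_force: 0.0
now [0.5529 0.004  0.2059] [ 180.     -0.   -110.52] shift [0.0011 0.0001 0.0279] turn [ 0.   -0.   -0.12] F [ 0.1 -0.1 -0.9] w 0.0273 t 20.4167
268 283 175 202 [0.08666803 0.11663011 0.14981527]
tip [0.55425216 0.00652639 0.154     ]
```

View pics/j.png

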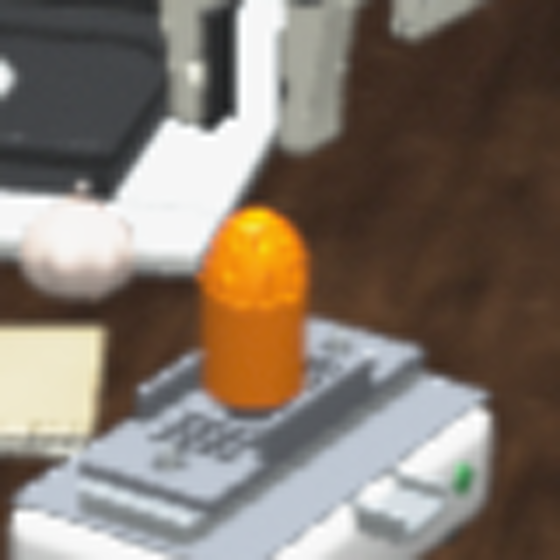

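The cone stands upright on the shaft, with its foot on the collar at (252,402), and the plate is still flush. I'll finish closing the fingers and press.

```bash
echo '[[[0.0005,0,0.01],[0,0,0]],[[0.0005,0,0.02],[0,0,0]],[[0.0005,0,0.026],[0,0,0]],[[0.0005,0,0.028],[0,0,0]],[[0.0005,0,0.028],[0,0,0]],[[0.0005,0,0.028],[0,0,0]],[[0.0005,0,0.028],[0,0,0]]]' | python3 drive.py 0 10;echo '[[[0,0,0.001],[0,0,0]],[[0,0,0.002],[0,0,0]],[[0,0,0.003],[0,0,0]],[[0,0,0.004],[0,0,0]],[[0,0,0.005],[0,0,0]],[[0,0,0.006],[0,0,0]],[[0,0,0.006],[0,0,0]]]' | python3 drive.py
```

```text
time_s: 21.05
tcp_pos: [0.553, 0.0036, 0.1782]
eef_rot: [-180.0, 0.0, -110.5]
contact_force: [0.3, 0.1, -0.8]
gripper_width: 0.0003
gripper_force: 0.0
time_s: 21.63
tcp_pos: [0.5528, 0.0035, 0.172]
eef_rot: [-180.0, 0.0, -110.5]
contact_force: [-0.3, -0.6, 1.9]
gripper_width: 0.0003
gripper_force: 1.0
```

Contact at about z 0.172. Pressing on.

```bash
echo '[[[0,0,0.001],[0,0,0]],[[0,0,0.002],[0,0,0]],[[0,0,0.003],[0,0,0]],[[0,0,0.004],[0,0,0]],[[0,0,0.004],[0,0,0]]]' | python3 drive.py;echo '[[[0,0,0.001],[0,0,0]],[[0,0,0.002],[0,0,0]],[[0,0,0.002],[0,0,0]],[[0,0,0.002],[0,0,0]]]' | python3 drive.py
```

```text
time_s: 22.05
tcp_pos: [0.553, 0.0035, 0.1681]
eef_rot: [-180.0, 0.0, -110.5]
contact_force: [-0.2, -0.3, 4.9]
gripper_width: 0.0005
gripper_force: 2.5
time_s: 22.38
tcp_pos: [0.5533, 0.0035, 0.1669]
eef_rot: [-179.9, 0.0, -110.5]
contact_force: [-1.9, -0.4, 9.0]
gripper_width: 0.0005
gripper_force: 4.6
```

```bash
echo '[[[0,0,0.0005],[0,0,0]],[[0,0,0.001],[0,0,0]],[[0,0,0.001],[0,0,0]],[[0,0,0.001],[0,0,0]]]' | python3 drive.py
```

```text
time_s: 22.72
tcp_pos: [0.5537, 0.0035, 0.1668]
eef_rot: [-179.9, 0.0, -110.5]
contact_force: [-2.8, -0.5, 14.4]
gripper_width: 0.0003
gripper_force: 7.3
```

The force jumped to 14 N with no further motion, so the shaft is fully down. I'll hold, then let it rise.

```bash
echo '[[[0,0,0],[0,0,0]],[[0,0,0],[0,0,0]],[[0,0,0],[0,0,0]],[[0,0,0],[0,0,0]],[[0,0,0],[0,0,0]],[[0,0,0],[0,0,0]],[[0,0,0],[0,0,0]],[[0,0,0],[0,0,0]],[[0,0,0],[0,0,0]],[[0,0,0],[0,0,0]]]' | python3 drive.py;echo '[[[0,0,-0.0015],[0,0,0]],[[0,0,-0.003],[0,0,0]],[[0,0,-0.0045],[0,0,0]],[[0,0,-0.006],[0,0,0]],[[0,0,-0.0075],[0,0,0]],[[0,0,-0.009],[0,0,0]],[[0,0,-0.011],[0,0,0]],[[0,0,-0.014],[0,0,0]],[[0,0,-0.03],[0,0,0]],[[0,0,-0.06],[0,0,0]],[[0,0,-0.09],[0,0,0]],[[0,0,-0.09],[0,0,0]]]' | python3 drive.py; echo '[[[0.04,0,0],[0,0,0]],[[0.08,0,0],[0,0,0]],[[0.12,0,0],[0,0,0]],[[0.16,0,0],[0,0,0]],[[0.19,0,0],[0,0,0]],[[0.2,0,0],[0,0,0]],[[0.2,0,0],[0,0,0]],[[0.2,0,0],[0,0,0]]]' | python3 drive.py;python3 - <<'E'
from h import *
a=cap('top');c=cap('side');P=cloud(c)
hsv=cv2.cvtColor(c['frame'],cv2.COLOR_RGB2HSV).astype(int);m=(hsv[...,0]<18)&(hsv[...,1]>170)&(hsv[...,2]>100)&(np.hypot(P[...,0]-.552,P[...,1]-.003)<.05)
v,u=np.nonzero(m);print(u.min(),u.max(),v.min(),v.max(),np.percentile(P[m][:,2],[1,50,99]))
A=cv2.cvtColor(a['frame'],cv2.COLOR_RGB2BGR)[110:260,120:310];B=cv2.cvtColor(c['frame'],cv2.COLOR_RGB2BGR)[140:290,120:320]
cv2.imwrite('pics/k.png',cv2.resize(np.hstack([A,B]),None,fx=2,fy=2,interpolation=cv2.INTER_CUBIC))
E
```

```text
time_s: 23.55
tcp_pos: [0.5537, 0.0035, 0.1668]
eef_rot: [-179.9, 0.1, -110.5]
contact_force: [-2.3, -0.4, 15.4]
gripper_width: 0.0007
gripper_force: 7.3
time_s: 24.55
tcp_pos: [0.5554, 0.0037, 0.261]
eef_rot: [-179.6, 0.2, -110.5]
contact_force: [1.6, 0.8, 1.3]
gripper_width: 0.0005
gripper_force: 0.0
time_s: 25.22
tcp_pos: [0.4825, -0.1841, 0.2549]
eef_rot: [-180.0, 0.0, -110.6]
contact_force: [0.3, 1.4, -1.1]
gripper_width: 0.0003
gripper_force: 0.0
268 283 175 202 [0.08727925 0.11708634 0.14852545]
```

View pics/k.png

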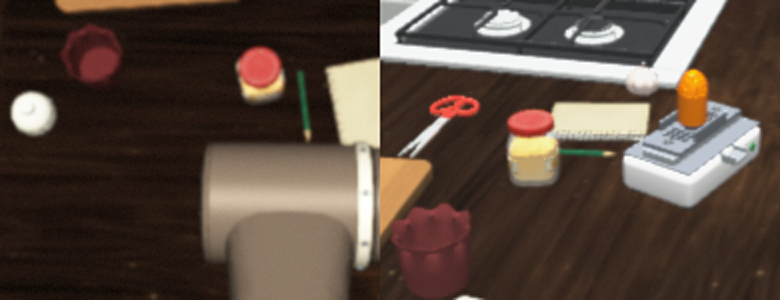

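The cone is back at its raised position, with the same pixel extents as before the press. The plate is flush, and the jar at (530,147) and pot at (430,250) are undisturbed.

```bash
echo '[[[0,0,0],[0,0,0]],[[0,0,0],[0,0,0]],[[0,0,0],[0,0,0]]]' | python3 drive.py | head -2; python3 -c "
from plant import r, capture, get_state
print(r.close_job())"
```

```text
time_s: 25.57
tcp_pos: [0.483, -0.1831, 0.2549]
the job is handed in; nothing more can be done
None
```

The job is handed in at about 25.6 s: the strainer lies flush on the deck, the cone rests on the collar, the shaft was pressed fully down, held and came back up, and the honey jar and red pot were left alone.

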